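# Move the hanging soap holder to the other bath rail

### The job

Take the green soap holder by the grip block on top of its bail, lift it over the upturned ends of the two rails, and hang it upright and centred on the other rail, in the free stretch between that rail's upturned end and the yellow mug. Lower it gently rather than dropping it, let go, and leave the yellow mug and the steel lota where they are.

Things in the scene. Friction and masses are not known exactly. Their poses are not given: they have to be found in the camera images.
- rail_stand: Fixed teak board 150x520x20 with two 12 mm round steel rails in line along its y; z up; lengths in mm. Origin: centre of board's underside, on the table. Rail axes at x=0, z=210, from y=22 to 230 and from y=-22 to -230; 18 mm posts at y=+-230, up to z=219. At y=+-22 each rail turns up as a 12 mm thick end stop, top at z=238. Yaw within 0.25 rad.
- soap_holder: Green, 0.2 kg, hangs on either rail, axes parallel to stand's, origin (tray underside centre) at stand x=0, z=95, y=+-(150 to 190). Oval tray 122 (x) by 62 (y), soap top z=28. Closed bail 24 wide (y), legs x=+-30, 90 deg peak, underside z=124, self-seating on the rail. Grip block 16 (x) by 24 (y), z=128 to 174: pinch across x, pads' middle z=155. Lift 40 clears the stops, 80 hits the soap.
- mug: Yellow plastic mug, 68 mm across, with a like bail and grip block, hanging on the rail where the soap holder is not, at stand y=+-(150 to 190). Origin: centre of its underside, at stand z=95. It marks the other rail. Between that rail's end stop and the mug there is room for the soap holder's centre at y=+-(42 to 84); +-62 is the middle.
- lota: Polished steel round water pot, 102 mm wide, 100 mm tall, on the table beyond one end of the stand (a green glass bottle, 150 mm tall, stands beyond the other end). Origin: centre of its underside.
Mind the look-alikes: they are no part of the job. Several things have the shape of the soap_holder; the one meant has the colours described above. Several things have the shape of the mug; the one meant has the colours described above.

How it is judged:
By the outcome, as a careful person would: the job done as asked, in the order asked, and still so for the second after the job is handed in, with the robot touching nothing.
It also fails if it takes over 38 s, if anything falls off the work surface, if the arm or the gripper's body presses on something with over 40 N, if the wrist force passes 120 N, or if a joint passes its speed limit or range.

### The arm

A 6-joint arm with a two-finger parallel gripper is mounted at the origin on the work surface. World frame = base frame: x ahead of the robot, y to its left, z up, the work surface at z = 0. Lengths are in m, angles in degrees, forces in N, time in s.
With the tool pointing down it reaches from about 0.25 to 0.725 m from the base axis. Payload 9.7 kg.
Tool frame: the origin (TCP) lies at the very end of the fingers, on their centre line; the grasp point (between the pads) lies 19 mm behind it; z points along the fingers, y is the direction in which the jaws open and shut (so a half turn about z gives the same grasp; the last joint's range is limited). The gripper opens to 85 mm and grips with 20 to 120 N. Pads are 22 mm wide; open, the fingers measure 114 mm over their backs; the gripper's body (76 mm by 85 mm) begins 54 mm behind the grasp point. The pads swing forward as they close: fully open they stand 13 mm farther back than shut.
Start: joints at [76.433, 4.979, 10.078, 95.1, 0, 90], TCP at [0.129, 0.535, 0.231] pointing down, gripper open.
Joint ranges: [-179.16, 179.16], [-48.56, 103.87], [-65.8, 70.77], [-126.05, 130.52], [-82.76, 87.17], [-180, 180]. Speed limits (degrees/s): [127.2, 127.2, 147.25, 180, 180, 180].

### API

Orientations are given as [roll, pitch, yaw] about the fixed x, y, z axes, in that order (R = Rz(yaw) Ry(pitch) Rx(roll)).
In Python, from workcell import bot gives the robot as it stands. The module is installed in compiled form; this text tells all that it offers.
- The arm moves only by the tool arm_command, never from a script. Its argument "increments" is a list of rows, each a list of 7 numbers: the gripper command: -1 is fully open, 1 is shut, values between are in proportion, then the shift along the tool's x, y, z in cm, then the turn, a rotation vector about the tool's x, y, z in degrees. In form: [[gripper, x, y, z, rx, ry, rz], ...]. A call has 1 to 10 rows; each row shifts and turns the commanded pose from where the row before left it, along the tool's axes as they then stand; what a row does not reach is not made up. A row lasts 1/8 s, in which the tool goes at most 62.5 mm and 10.7 degrees, less where a joint would pass 70% of its speed; a pose out of reach is approached as far as the arm can. A call is refused whole if a number of a shift passes 6.25 or a number of a turn 10.7, either way. A call with a gripper value outside its range is refused whole. The fingers move at their own pace and stop on an object; "grip_force" is the grip in N (left out, the last holds). Time passes only in rows, so rows that do not move let the fingers close. It gives the time, the measured TCP pose, the force and the opening at its end, in the units of the state.
- bot.get_obs(): the state, without advancing time (a new reading comes with each control period).
- bot.camera(name): name is "scene" or "side" or "wrist"; returns a dict with "color" (384x512x3 uint8, red, green, blue), "fx", "fy", "cx", "cy" (pixels), "k1" (the pictures are not rectified: a ray, as slopes to the right and down, at radius r is drawn at 1 + k1 r^2 times it, then the intrinsics apply), "origin" and "attitude" of the camera in the world. Camera axes: x right, y up, looking along -z (the intrinsics and any distortion apply to the point x, -y, -z); pixel columns grow to the right and rows downward; lengths in m; the calibration is good to about 2 mm. A picture is of the moment at which its call begins. There is no depth.
- bot.job_done(): hands the job in, once; it reports no verdict.
The state is a dict: "time": time; "q": joint angles; "qd": joint speeds; "joint_efforts": joint torques, N m; "ee_pos": TCP position; "tcp_rot": TCP orientation; "wrist_force": force on the tool from outside, world axes, zero at the start; "torque": the same for the moment, N m; "opening": finger opening in m.
Only numpy, scipy, OpenCV 4.12 (cv2) and the standard library are available. Lean on these libraries where they do the work, as an engineer would, in place of code of your own. Each camera call takes 0.05 s, during which the arm holds its last target. There are 200 camera calls.

## Working session

There is one attempt and no reset: what is moved stays moved. The work goes in short steps, Python scripts to look and compute and a tool call to move; the robot and the scene stay as the last step left them, time stands still between calls to the robot, and variables do not carry over. Pictures are saved under pics/ and viewed, about 8 in all and at most 12, crops included, and the job is handed in when it is done.

Besides the shell and the picture viewer there is one more tool, called by a JSON object that holds its "method" and its "body", one argument or row to a line. arm_command: Moves the arm, as the interface text tells. Its arguments: {"type":"object","properties":{"increments":{"type":"array"},"grip_force":{"type":"number"}},"required":["increments"]}

```bash
mkdir -p pics
python3 - <<'E'
from workcell import bot
import cv2,numpy as np,pickle
o=bot.get_obs();print(o)
d={n:bot.camera(n) for n in("scene","side","wrist")}
pickle.dump(d,open("c0.pkl","wb"))
for n,c in d.items(): print(n,{k:v for k,v in c.items() if k!="color"})
a=np.hstack([d["scene"]["color"],d["side"]["color"]])
cv2.imwrite("pics/scene0.png",d["scene"]["color"][...,::-1]);cv2.imwrite("pics/side0.png",d["side"]["color"][...,::-1])
E
```

```text
{'time': 0.0, 'q': array([7.64315368e+01, 5.01046956e+00, 1.00349647e+01, 9.50992935e+01,
       2.64702067e-04, 9.00004645e+01]), 'qd': array([-0.00875333, -0.09107885,  0.05053347, -0.03981685,  0.02572451,
        0.03266647]), 'joint_efforts': array([ 2.56530820e-04, -5.20391142e+01,  4.64804471e+01,  1.62470917e-02,
        1.49394396e-05, -2.96228876e-06]), 'ee_pos': array([0.12897981, 0.53443114, 0.23059369]), 'tcp_rot': array([-1.79925202e+02, -2.64095383e-04,  1.66431072e+02]), 'wrist_force': array([-0.29948275,  0.29150898, -0.19336034]), 'torque': array([-0.05082491,  0.02342042,  0.04596851]), 'opening': 0.0854875780940508}
scene {'fx': 395.02987754770066, 'fy': 395.02987754770066, 'cx': 258.66107693852035, 'cy': 194.14170233188818, 'k1': -0.13408824603350475, 'origin': array([ 1.1156868 , -0.36257115,  1.10129591]), 'attitude': array([32.88853412,  0.63166966, 54.26570973])}
side {'fx': 411.78980955864495, 'fy': 411.78980955864495, 'cx': 256.17979572340545, 'cy': 188.61352424919724, 'k1': -0.13286987452717658, 'origin': array([ 0.03138545, -0.79540627,  0.93068733]), 'attitude': array([ 49.56074536,  -0.47697491, -33.58083192])}
wrist {'fx': 329.8408795005347, 'fy': 329.8408795005347, 'cx': 256.1406741217454, 'cy': 192.1363935049305, 'k1': -0.06425051746628016, 'origin': array([0.05893317, 0.55060398, 0.37321692]), 'attitude': array([-16.48600098,   0.09391283,  76.53529871])}
```

View pics/scene0.png

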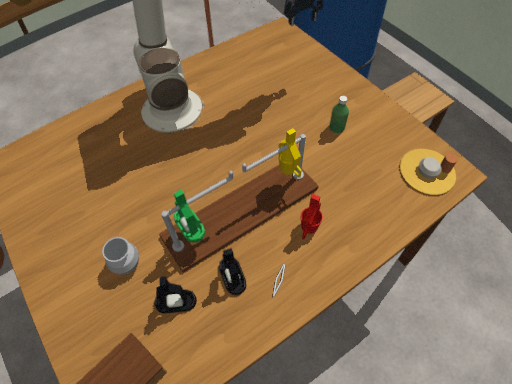

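View pics/side0.png

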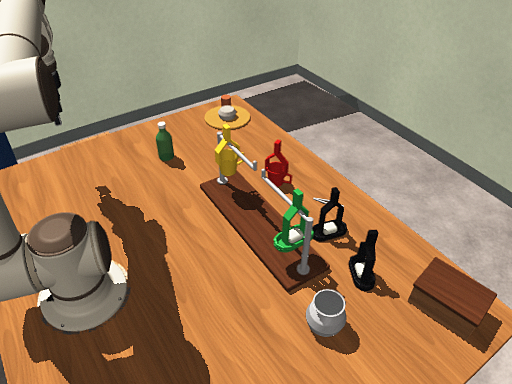

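Both views show the green holder hanging on the near rail (scene 188,220; side 293,220) and the yellow mug on the far rail (scene 290,155; side 228,155). The look-alikes are two black soap holders (scene 232,272 and 175,298) and a red mug (scene 312,215). There is also a green bottle (scene 340,115). By colour, the target is the green one. Next is a close crop to check this and pick points.

```bash
cat > h.py <<'E'
import numpy as np,cv2
from scipy.spatial.transform import Rotation as R
def ray(c,u,v):
    K=np.array([[c['fx'],0,c['cx']],[0,c['fy'],c['cy']],[0,0,1.]])
    x,y=cv2.undistortPoints(np.array([[[u,v]]],float),K,np.array([c['k1'],0,0,0.]))[0,0]
    return np.array(c['origin']),R.from_euler('xyz',c['attitude'],degrees=True).apply([x,-y,-1])
def onz(c,p,z):
    o,d=ray(c,*p); return o+d*(z-o[2])/d[2]
def proj(c,P):
    p=R.from_euler('xyz',c['attitude'],degrees=True).inv().apply(np.array(P)-c['origin'])
    x,y=p[0]/-p[2],-p[1]/-p[2]; s=1+c['k1']*(x*x+y*y)
    return c['fx']*x*s+c['cx'],c['fy']*y*s+c['cy']
def tri(c1,p1,c2,p2):
    o1,d1=ray(c1,*p1);o2,d2=ray(c2,*p2)
    t=np.linalg.lstsq(np.c_[d1,-d2],o2-o1,rcond=None)[0]
    a,b=o1+t[0]*d1,o2+t[1]*d2
    return (a+b)/2,np.linalg.norm(a-b)
E
python3 - <<'E'
import pickle,cv2,numpy as np
d=pickle.load(open("c0.pkl","rb"))
a=d["scene"]["color"][125:275,155:325,::-1];b=d["side"]["color"][115:295,195:335,::-1]
a=cv2.resize(a,None,fx=2.35,fy=4*.5875,interpolation=2);a=cv2.resize(d["scene"]["color"][125:275,155:325,::-1],None,fx=2.35,fy=2.35,interpolation=2)
b=cv2.resize(b,None,fx=2.8,fy=2.8,interpolation=2)
o=np.zeros((max(a.shape[0],b.shape[0]),a.shape[1]+b.shape[1],3),np.uint8);o[:a.shape[0],:a.shape[1]]=a;o[:b.shape[0],a.shape[1]:]=b
print(a.shape,b.shape);cv2.imwrite("pics/crop.png",o)
for n in("scene","side"):
  h=cv2.cvtColor(d[n]["color"],cv2.COLOR_RGB2HSV)
  for nm,lo,hi in(("g",(55,150,50),(75,255,255)),("y",(25,180,60),(34,255,255))):
    m=cv2.inRange(h,lo,hi);k,l,s,c=cv2.connectedComponentsWithStats(m)
    for i in range(1,k):
      if s[i,4]>60:
        print(n,nm,s[i],c[i].round(1))
        for v in range(s[i,1],s[i,1]+26,2):
          u=np.where(l[v]==i)[0];print((v,u.min(),u.max()),end=' ')
        print()
E
```

```text
(352, 400, 3) (504, 392, 3)
scene g [174 190  31  52 728] [187.9 219.3]
(190, np.int64(180), np.int64(180)) (192, np.int64(177), np.int64(182)) (194, np.int64(175), np.int64(183)) (196, np.int64(175), np.int64(183)) (198, np.int64(176), np.int64(184)) (200, np.int64(176), np.int64(185)) (202, np.int64(175), np.int64(185)) (204, np.int64(176), np.int64(187)) (206, np.int64(180), np.int64(187)) (208, np.int64(180), np.int64(188)) (210, np.int64(179), np.int64(191)) (212, np.int64(176), np.int64(192)) (214, np.int64(174), np.int64(194)) 
scene y [279 129  22  48 620] [290.  154.5]
(129, np.int64(291), np.int64(293)) (131, np.int64(287), np.int64(295)) (133, np.int64(287), np.int64(294)) (135, np.int64(287), np.int64(294)) (137, np.int64(287), np.int64(294)) (139, np.int64(287), np.int64(294)) (141, np.int64(282), np.int64(294)) (143, np.int64(279), np.int64(294)) (145, np.int64(280), np.int64(295)) (147, np.int64(288), np.int64(296)) (149, np.int64(287), np.int64(297)) (151, np.int64(283), np.int64(298)) (153, np.int64(280), np.int64(299)) 
side g [274 189  34  63 816] [290.8 224.4]
(18
[... 320 characters left out ...]
 (207, np.int64(290), np.int64(303)) (209, np.int64(289), np.int64(306)) (211, np.int64(287), np.int64(307)) (213, np.int64(286), np.int64(307)) 
side y [215 138  12  15  69] [220.3 145.4]
(138, np.int64(223), np.int64(223)) (140, np.int64(222), np.int64(224)) (142, np.int64(221), np.int64(225)) (144, np.int64(219), np.int64(224)) (146, np.int64(217), np.int64(223)) (148, np.int64(216), np.int64(221)) (150, np.int64(215), np.int64(219)) (152, np.int64(217), np.int64(218)) Traceback (most recent call last):
  File "<stdin>", line 16, in <module>
    return umr_minimum(a, axis, None, out, keepdims, initial, where)
ValueError: zero-size array to reduction operation minimum which has no identity
```

View pics/crop.png

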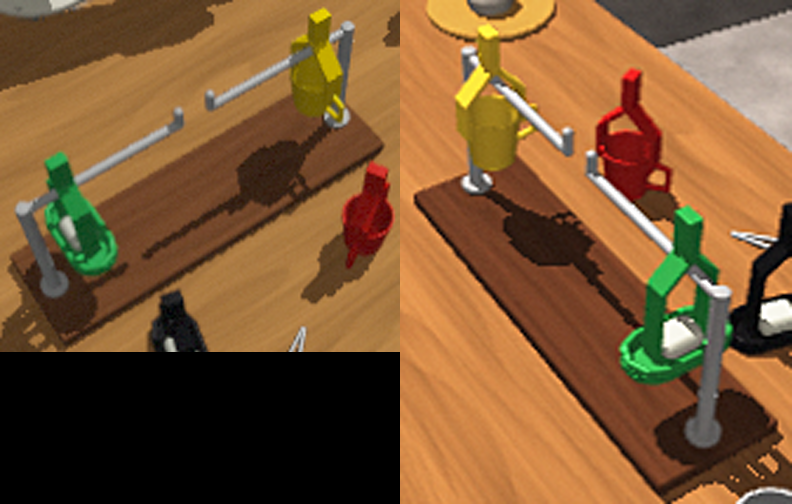

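The crop confirms the choice: the hanging holder is green with white soap. The pixels, in scene / side order, are:
- Near stop top: (230.7,171.8) / (263.2,170)
- Far stop top: (244.4,165.4) / (255,161.8)
- Post tops: (165.6,213) / (309.6,219) and (302.2,136) / (219.6,133.6)
- Green grip top: (179,193) / (297.5,191)

Run:
```python
import pickle,numpy as np
from h import *
np.set_printoptions(precision=4,suppress=True)
d=pickle.load(open("c0.pkl","rb"));s,e=d["scene"],d["side"]
pts=dict(nstop=((230.7,171.8),(263.2,170),.238),fstop=((244.4,165.4),(255,161.8),.238),npost=((165.6,213.1),(309.6,218.9),.219),fpost=((302.2,136),(219.6,133.6),.219),grip=((179.3,192.8),(297.5,191),.269),mug=((291,131),(226,126.5),.269))
P={}
for k,(a,b,z) in pts.items():
    t,g=tri(s,a,e,b);P[k]=t;print(k,t,round(g,4),onz(s,a,z)[:2],onz(e,b,z)[:2])
for nm,(a,b) in dict(c1=((184.8,271),None),c2=((317.5,188.8),None)).items(): print(nm,onz(s,a,.02))
for p in((227.1,287.9),(201,186.4),(328.9,264.3)):print(onz(e,p,.02))
for a,b in(("npost","fpost"),("nstop","fstop")):
    v=P[b]-P[a];print(np.linalg.norm(v),np.degrees(np.arctan2(v[1],v[0])),(P[a]+P[b])/2)
```

```text
nstop [ 0.5497 -0.0609  0.2322] 0.0009 [ 0.5538 -0.0633] [ 0.5454 -0.0664]
fstop [ 0.5524 -0.017   0.231 ] 0.0028 [ 0.558  -0.0211] [ 0.5472 -0.0229]
npost [ 0.5484 -0.267   0.2142] 0.0001 [ 0.5515 -0.2676] [ 0.545  -0.2705]
fpost [0.5531 0.1896 0.2141] 0.0015 [0.5568 0.1858] [0.5497 0.1841]
grip [ 0.5484 -0.2139  0.266 ] 0.0031 [ 0.5515 -0.2158] [ 0.5459 -0.2147]
mug [0.5522 0.1442 0.2647] 0.0011 [0.5556 0.141 ] [0.549 0.139]
c1 [ 0.6311 -0.295   0.02  ]
c2 [0.6384 0.2048 0.02  ]
[ 0.3372 -0.2079  0.02  ]
[0.4764 0.2037 0.02  ]
[ 0.6187 -0.2967  0.02  ]
0.45667488528628614 89.40649728060761 [ 0.5508 -0.0387  0.2142]
0.04400097608180426 86.4941023525865 [ 0.5511 -0.0389  0.2316]
```

```bash
cat >> h.py <<'E'
def rows(pos,rot,goal,yaw,n,g=-1):
    """equal steps in world, written in tool axes; returns rounded rows"""
    out=[];r=R.from_euler('xyz',rot,degrees=True)
    dy=(yaw-rot[2])/n; st=(np.array(goal)-pos)/n*100
    for i in range(n):
        out.append([g]+list(np.round(r.inv().apply(st),2))+[0,0,round(-dy,2)])
        r=R.from_euler('z',dy,degrees=True)*r
    for o in out: print([float(x) for x in o])
E
python3 - <<'E'
from h import *
rows(np.array([.129,.5345,.3305]),[180,0,166.43],[.551,-.215,.3305],89.4,20)
E
```

```text
[-1.0, -2.93, -3.15, -0.0, 0.0, 0.0, 3.85]
[-1.0, -3.14, -2.94, -0.0, 0.0, 0.0, 3.85]
[-1.0, -3.33, -2.73, -0.0, 0.0, 0.0, 3.85]
[-1.0, -3.5, -2.5, -0.0, 0.0, 0.0, 3.85]
[-1.0, -3.66, -2.26, -0.0, 0.0, 0.0, 3.85]
[-1.0, -3.8, -2.01, -0.0, 0.0, 0.0, 3.85]
[-1.0, -3.93, -1.75, -0.0, 0.0, 0.0, 3.85]
[-1.0, -4.04, -1.48, -0.0, 0.0, 0.0, 3.85]
[-1.0, -4.13, -1.2, -0.0, 0.0, 0.0, 3.85]
[-1.0, -4.2, -0.92, -0.0, 0.0, 0.0, 3.85]
[-1.0, -4.25, -0.64, -0.0, 0.0, 0.0, 3.85]
[-1.0, -4.29, -0.35, -0.0, 0.0, 0.0, 3.85]
[-1.0, -4.3, -0.06, -0.0, 0.0, 0.0, 3.85]
[-1.0, -4.29, 0.23, 0.0, 0.0, 0.0, 3.85]
[-1.0, -4.27, 0.51, 0.0, 0.0, 0.0, 3.85]
[-1.0, -4.23, 0.8, 0.0, 0.0, 0.0, 3.85]
[-1.0, -4.16, 1.08, 0.0, 0.0, 0.0, 3.85]
[-1.0, -4.08, 1.36, 0.0, 0.0, 0.0, 3.85]
[-1.0, -3.98, 1.63, 0.0, 0.0, 0.0, 3.85]
[-1.0, -3.86, 1.89, 0.0, 0.0, 0.0, 3.85]
```

{"method": "arm_command", "body": {
  "increments": [
    [-1,0,0,-5,0,0,0],
    [-1,0,0,-5,0,0,0]
  ]
}}

```text
time: 0.4
ee_pos: [0.1289, 0.5341, 0.3319]
tcp_rot: [-179.9, 0.0, 166.4]
wrist_force: [0.4, 0.8, 0.9]
opening: 0.0854
```

{"method": "arm_command", "body": {
  "increments": [
    [-1,-2.93,-3.15,0,0,0,3.85],
    [-1,-3.14,-2.94,0,0,0,3.85],
    [-1,-3.33,-2.73,0,0,0,3.85],
    [-1,-3.5,-2.5,0,0,0,3.85],
    [-1,-3.66,-2.26,0,0,0,3.85],
    [-1,-3.8,-2.01,0,0,0,3.85],
    [-1,-3.93,-1.75,0,0,0,3.85],
    [-1,-4.04,-1.48,0,0,0,3.85],
    [-1,-4.13,-1.2,0,0,0,3.85],
    [-1,-4.2,-0.92,0,0,0,3.85]
  ]
}}

```text
time: 1.65
ee_pos: [0.3404, 0.1585, 0.3312]
tcp_rot: [180.0, -0.0, 127.8]
wrist_force: [0.6, 0.4, 0.7]
opening: 0.0853
```

{"method": "arm_command", "body": {
  "increments": [
    [-1,-4.25,-0.64,0,0,0,3.85],
    [-1,-4.29,-0.35,0,0,0,3.85],
    [-1,-4.3,-0.06,0,0,0,3.85],
    [-1,-4.29,0.23,0,0,0,3.85],
    [-1,-4.27,0.51,0,0,0,3.85],
    [-1,-4.23,0.8,0,0,0,3.85],
    [-1,-4.16,1.08,0,0,0,3.85],
    [-1,-4.08,1.36,0,0,0,3.85],
    [-1,-3.98,1.63,0,0,0,3.85],
    [-1,-3.86,1.89,0,0,0,3.85]
  ]
}}

```text
time: 2.9
ee_pos: [0.5516, -0.2162, 0.331]
tcp_rot: [-180.0, -0.0, 89.3]
wrist_force: [0.1, -0.3, 0.1]
opening: 0.0853
```

{"method": "arm_command", "body": {
  "increments": [
    [-1,0,0,0,0,0,0],
    [-1,0,0,0,0,0,0]
  ]
}}

```text
time: 3.15
ee_pos: [0.5509, -0.2146, 0.331]
tcp_rot: [-180.0, -0.0, 89.4]
wrist_force: [-0.1, -0.4, -0.2]
opening: 0.0856
```

Run:
```python
from workcell import bot
import cv2,pickle
from h import *
c=bot.camera("wrist");pickle.dump(c,open("w1.pkl","wb"))
o=bot.get_obs();print(o["ee_pos"],o["tcp_rot"],o["q"],c["origin"],c["attitude"])
cv2.imwrite("pics/w1.png",c["color"][...,::-1])
for n,p in dict(grip=(.551,-.215,.269),ns=(.551,-.065,.238),fs=(.551,-.021,.238)).items():print(n,proj(c,p))
h=cv2.cvtColor(c["color"],cv2.COLOR_RGB2HSV);m=cv2.inRange(h,(55,150,50),(75,255,255))
k,l,s,cc=cv2.connectedComponentsWithStats(m);print(s[1:][s[1:,4]>50])
```

```text
[ 0.55081508 -0.21422184  0.33151702] [ 1.79999522e+02 -1.07635176e-02  8.94828547e+01] [-2.12568849e+01  1.50320886e+01  3.30845382e+01  1.08055814e+02
  1.02352711e-02  6.92602602e+01] [ 0.55191314 -0.14340227  0.47359672] [-16.50057004   0.07125089  -0.44920342]
grip (np.float64(255.99237186785047), np.float64(208.1961169092763))
ns (np.float64(254.20309527275654), np.float64(-30.80603617048621))
fs (np.float64(253.5772716661894), np.float64(-106.86310817651676))
[[ 200  137  105   91 3934]]
```

View pics/w1.png

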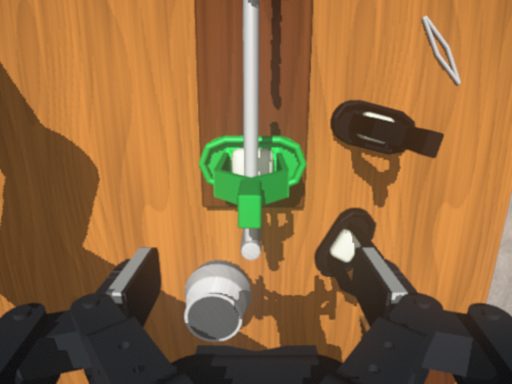

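The wrist view shows the grip block's top face at about (249.5,210), against a prediction of (256,208). The post top is at (250,249) and the rail runs along column 250.

Run:
```python
import pickle
from h import *
np.set_printoptions(precision=4,suppress=True)
c=pickle.load(open("w1.pkl","rb"))
h=cv2.cvtColor(c["color"],cv2.COLOR_RGB2HSV)
for v in range(186,234,3):
    r=h[v,225:275];u=np.where((r[:,0]>50)&(r[:,0]<80)&(r[:,1]>140))[0]+225
    if len(u): print(v,u.min(),u.max(),h[v,250,2])
print("grip",onz(c,(249.5,210),.269))
print("post",onz(c,(250.5,249),.219),"railtop",onz(c,(250.5,10),.216),onz(c,(250.5,120),.216))
t=pickle.load(open("c0.pkl","rb"))
for P in((.548,-.215,.269),):
  for n in("scene","side"):print(n,proj(t[n],P))
```

```text
186 225 274 142
189 225 274 143
192 225 274 143
195 225 274 188
198 225 274 208
201 228 273 207
204 237 261 206
207 238 260 205
210 238 260 204
213 238 260 203
216 238 260 203
219 239 260 202
222 239 260 203
225 239 260 202
grip [ 0.5467 -0.2162  0.269 ]
post [ 0.5458 -0.2692  0.219 ] railtop [ 0.548  -0.0843  0.216 ] [ 0.5471 -0.162   0.216 ]
scene (np.float64(178.91146009001446), np.float64(191.72197262766167))
side (np.float64(298.2431814874835), np.float64(190.75644673153846))
```

{"method": "arm_command", "body": {
  "increments": [
    [-1,-0.15,-0.3,0,0,0,0],
    [-1,0,0,2,0,0,0],
    [-1,0,0,2.5,0,0,0],
    [-1,0,0,2.5,0,0,0],
    [-1,0,0,2,0,0,0],
    [-1,0,0,1.1,0,0,0],
    [-0.3,0,0,0,0,0,0],
    [0,0,0,0,0,0,0],
    [0.3,0,0,0,0,0,0],
    [0.45,0,0,0,0,0,0]
  ],
  "grip_force": 35
}}

```text
time: 4.45
ee_pos: [0.5483, -0.2164, 0.2307]
tcp_rot: [180.0, 0.0, 89.4]
wrist_force: [1.4, 0.8, -0.4]
opening: 0.0238
```

Run:
```python
from workcell import bot
import cv2
c=bot.camera("wrist");o=bot.get_obs();print(o["ee_pos"],o["tcp_rot"],o["wrist_force"],o["opening"])
cv2.imwrite("pics/w2.png",c["color"][...,::-1])
```

```text
[ 0.54821182 -0.21639879  0.23056498] [1.79979496e+02 9.40649730e-03 8.94294821e+01] [ 0.15708411 -0.07674337  0.18104086] 0.0235631063745055
```

View pics/w2.png

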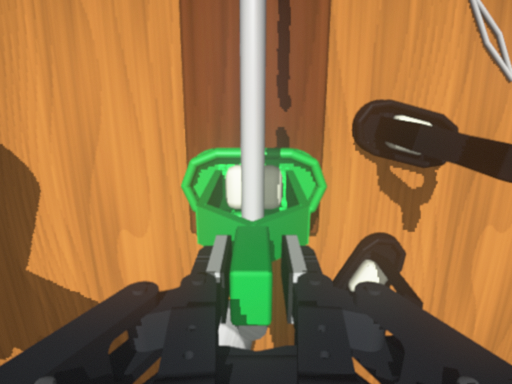

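The block (columns 231–271) sits about 2 mm left of the middle of the pads (227–288). I'll shift by −0.2 cm in tool y, then close.

{"method": "arm_command", "body": {
  "increments": [
    [0.45,0,-0.2,0,0,0,0],
    [0.55,0,0,0,0,0,0],
    [0.65,0,0,0,0,0,0],
    [0.8,0,0,0,0,0,0],
    [1,0,0,0,0,0,0],
    [1,0,0,0,0,0,0]
  ],
  "grip_force": 40
}}

```text
time: 5.25
ee_pos: [0.5461, -0.2163, 0.2304]
tcp_rot: [180.0, 0.0, 89.4]
wrist_force: [0.5, -0.3, 1.8]
opening: 0.0154
```

{"method": "arm_command", "body": {
  "increments": [
    [1,0,0,-0.4,0,0,0],
    [1,0,0,-0.8,0,0,0],
    [1,0,0,-1,0,0,0],
    [1,0,0,-1,0,0,0],
    [1,0,0,-1,0,0,0],
    [1,0,0,-0.9,0,0,0],
    [1,0,0,-0.4,0,0,0],
    [1,0,0,0,0,0,0],
    [1,0,0,0,0,0,0]
  ]
}}

```text
time: 6.38
ee_pos: [0.546, -0.2163, 0.2849]
tcp_rot: [-180.0, -0.0, 89.4]
wrist_force: [-0.8, 0.0, -2.5]
opening: 0.0156
```

Run:
```python
from workcell import bot
import cv2,pickle,numpy as np
d={n:bot.camera(n) for n in("scene","side","wrist")};pickle.dump(d,open("c2.pkl","wb"))
o=bot.get_obs();print(o["ee_pos"],o["tcp_rot"],o["wrist_force"],o["opening"])
f=lambda n,y,x:cv2.resize(d[n]["color"][y:y+150,x:x+150,::-1],(400,400),interpolation=2)
cv2.imwrite("pics/c2.png",np.hstack([f("scene",125,150),f("side",130,200)]))
```

```text
[ 0.54600723 -0.21624408  0.2849909 ] [-1.79973932e+02 -1.01790164e-02  8.94332400e+01] [-0.74404806  0.63304425 -1.54407431] 0.015546666091627023
```

View pics/c2.png

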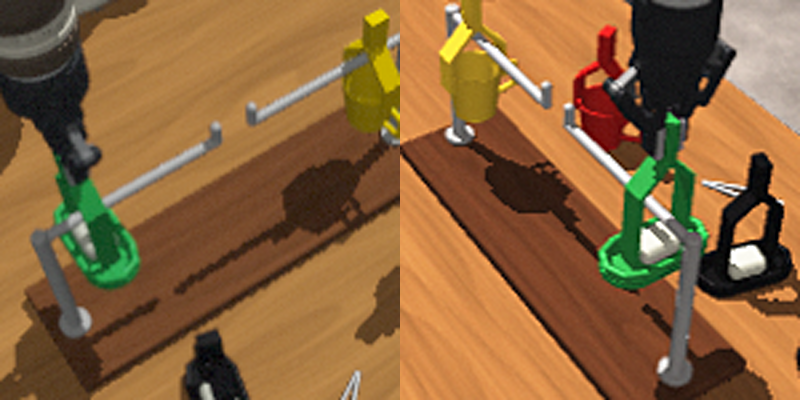

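The holder is lifted, upright and still around the rail. Next I carry it 23.5 cm along tool x (the rail direction).

{"method": "arm_command", "body": {
  "increments": [
    [1,0.6,0,0,0,0,0],
    [1,1.4,0,0,0,0,0],
    [1,2,0,0,0,0,0],
    [1,2,0,0,0,0,0],
    [1,2,0,0,0,0,0],
    [1,2,0,0,0,0,0],
    [1,2,0,0,0,0,0],
    [1,2,0,0,0,0,0],
    [1,2,0,0,0,0,0],
    [1,2,0,0,0,0,0]
  ]
}}

```text
time: 7.78
ee_pos: [0.5479, -0.035, 0.2853]
tcp_rot: [180.0, -0.0, 89.4]
wrist_force: [0.8, -0.9, -2.7]
opening: 0.0158
```

{"method": "arm_command", "body": {
  "increments": [
    [1,1.8,0,0,0,0,0],
    [1,1.5,0,0,0,0,0],
    [1,1.2,0,0,0,0,0],
    [1,0.7,0,0,0,0,0],
    [1,0.3,0,0,0,0,0],
    [1,0,0,0,0,0,0],
    [1,0,0,0,0,0,0]
  ]
}}

```text
time: 8.65
ee_pos: [0.5484, 0.0183, 0.2853]
tcp_rot: [180.0, 0.0, 89.4]
wrist_force: [0.1, 0.2, -1.8]
opening: 0.0156
```

Run:
```python
from workcell import bot
import cv2,pickle,numpy as np
d={n:bot.camera(n) for n in("scene","side","wrist")};pickle.dump(d,open("c3.pkl","wb"))
o=bot.get_obs();print(o["ee_pos"],o["tcp_rot"],o["wrist_force"],o["opening"])
f=lambda n,y,x:cv2.resize(d[n]["color"][y:y+120,x:x+120,::-1],(400,400),interpolation=2)
cv2.imwrite("pics/c3.png",np.hstack([f("scene",115,200),f("side",110,190)]))
```

```text
[0.54844077 0.01840887 0.28530436] [1.79997467e+02 5.22440250e-03 8.94095186e+01] [ 0.49652027  0.2528814  -0.83333717] 0.015632897574015196
```

View pics/c3.png

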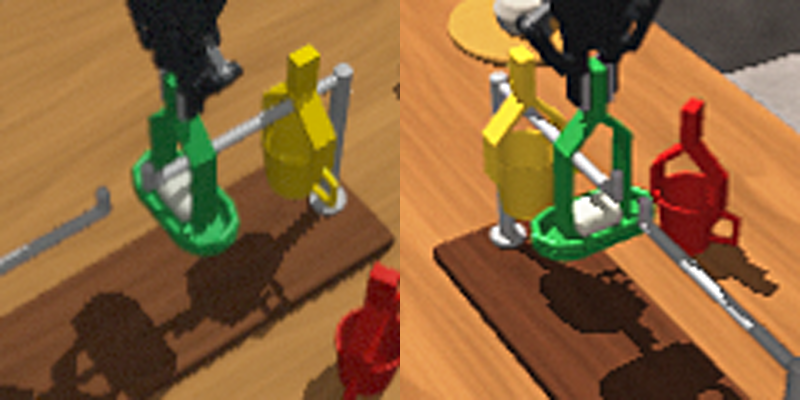

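The holder is around the far rail, between its end stop and the mug and clear of both. Now I lower it gently.

{"method": "arm_command", "body": {
  "increments": [
    [1,0,0,0.5,0,0,0],
    [1,0,0,1,0,0,0],
    [1,0,0,1,0,0,0],
    [1,0,0,1,0,0,0],
    [1,0,0,0.8,0,0,0],
    [1,0,0,0.5,0,0,0],
    [1,0,0,0.3,0,0,0],
    [1,0,0,0.1,0,0,0],
    [1,0,0,0.1,0,0,0],
    [1,0,0,0.1,0,0,0]
  ]
}}

```text
time: 10.05
ee_pos: [0.5485, 0.0187, 0.2314]
tcp_rot: [180.0, -0.0, 89.4]
wrist_force: [0.6, 0.2, -2.3]
opening: 0.0154
```

{"method": "arm_command", "body": {
  "increments": [
    [1,0,0,0.05,0,0,0],
    [1,0,0,0.05,0,0,0],
    [1,0,0,0,0,0,0]
  ]
}}

```text
time: 10.42
ee_pos: [0.5488, 0.0187, 0.2309]
tcp_rot: [179.9, -0.0, 89.4]
wrist_force: [2.5, -0.1, 3.3]
opening: 0.0157
```

There is light contact (about 3 N upward). I'll nudge 0.05 cm more in +x and +z, then release in stages.

{"method": "arm_command", "body": {
  "increments": [
    [1,0,0.05,0.03,0,0,0],
    [1,0,0,0,0,0,0],
    [0.6,0,0,0,0,0,0],
    [0.5,0,0,0,0,0,0],
    [0.4,0,0,0,0,0,0],
    [0.2,0,0,0,0,0,0],
    [0,0,0,0,0,0,0],
    [-0.3,0,0,0,0,0,0],
    [-0.3,0,0,0,0,0,0]
  ]
}}

```text
time: 11.55
ee_pos: [0.5489, 0.0187, 0.23]
tcp_rot: [180.0, 0.0, 89.4]
wrist_force: [-0.6, -0.1, -0.5]
opening: 0.0555
```

{"method": "arm_command", "body": {
  "increments": [
    [-0.5,0,0,-1,0,0,0],
    [-0.5,0,0,-2,0,0,0],
    [-0.5,0,0,-3,0,0,0],
    [-0.5,0,0,-4,0,0,0],
    [-0.5,0,0,-4,0,0,0],
    [-0.5,0,-3,0,0,0,0],
    [-0.5,0,-4,0,0,0,0],
    [-0.5,0,-4,0,0,0,0],
    [-0.5,0,-4,0,0,0,0],
    [-0.5,0,0,0,0,0,0]
  ]
}}

```text
time: 12.8
ee_pos: [0.3969, 0.0202, 0.3721]
tcp_rot: [179.8, -0.0, 89.4]
wrist_force: [-0.2, 0.9, 0.2]
opening: 0.0638
```

Run:
```python
from workcell import bot
import cv2,pickle
from h import *
np.set_printoptions(precision=4,suppress=True)
a={n:bot.camera(n) for n in("scene","side")}
o=bot.get_obs();print(o["time"],o["ee_pos"],o["wrist_force"],o["opening"])
d0=pickle.load(open("c0.pkl","rb"))
for n,c in a.items():
  for lab,dd in(("before",d0[n]),("after",c)):
    h=cv2.cvtColor(dd["color"],cv2.COLOR_RGB2HSV)
    for nm,lo,hi in(("g",(55,150,50),(75,255,255)),("y",(22,150,60),(34,255,255))):
      m=cv2.inRange(h,lo,hi);k,l,s,cc=cv2.connectedComponentsWithStats(m)
      for i in range(1,k):
        if s[i,4]>150:print(n,lab,nm,s[i],cc[i].round(1))
  print(n,"pred block top",proj(c,(.5485,.0195,.269)))
pickle.dump(a,open("c4.pkl","wb"))
f=lambda n,y,x:cv2.resize(a[n]["color"][y:y+120,x:x+120,::-1],(400,400),interpolation=2)
cv2.imwrite("pics/c4.png",np.hstack([f("scene",115,200),f("side",110,190)]))
```

```text
12.9 [0.399  0.0202 0.3708] [-0.0414  0.3331  0.7498] 0.06408783437816584
scene before g [174 190  31  52 728] [187.9 219.3]
scene before y [278 128  24  49 712] [289.7 154.7]
scene after g [241 148  31  54 683] [256.7 178.3]
scene after y [278 128  24  49 710] [289.7 154.7]
scene pred block top (np.float64(254.26336996687033), np.float64(149.20752754305119))
side before g [274 189  34  63 816] [290.8 224.4]
side before y [215 123  29  53 701] [226.4 153.8]
side after g [231 144  35  58 711] [246.6 178.5]
side after y [215 123  27  53 691] [226.3 153.7]
side pred block top (np.float64(247.19265453423958), np.float64(145.34875984059755))
```

View pics/c4.png

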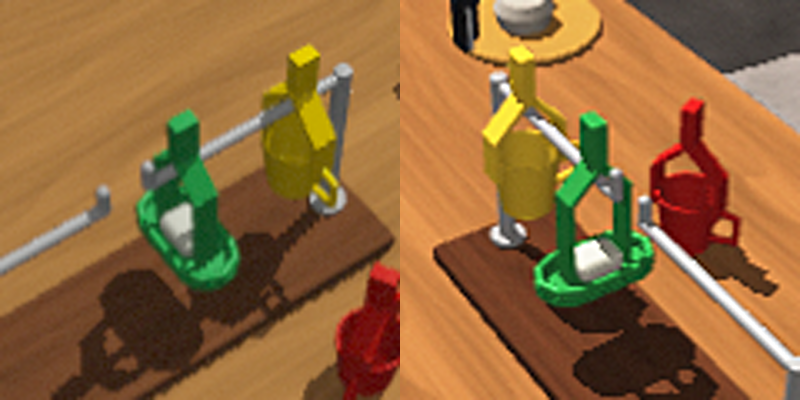

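The holder hangs upright on the far rail. Its block top is at scene (254.9,150.4) and side (248.2,146), about 1 px from prediction, and the mug hasn't moved. I'll wait briefly, check for swing, then hand in.

{"method": "arm_command", "body": {
  "increments": [
    [-0.5,0,0,0,0,0,0],
    [-0.5,0,0,0,0,0,0],
    [-0.5,0,0,0,0,0,0],
    [-0.5,0,0,0,0,0,0],
    [-0.5,0,0,0,0,0,0],
    [-0.5,0,0,0,0,0,0]
  ]
}}

```text
time: 13.65
ee_pos: [0.3989, 0.0202, 0.37]
tcp_rot: [180.0, 0.0, 89.4]
wrist_force: [-0.2, 0.4, 0.3]
opening: 0.0646
```

Run:
```python
from workcell import bot
from h import *
import pickle
d0=pickle.load(open("c0.pkl","rb"));g=None
for n in("scene","side"):
  c=bot.camera(n);h=cv2.cvtColor(c["color"],cv2.COLOR_RGB2HSV)
  m=cv2.inRange(h,(55,150,50),(75,255,255));k,l,s,cc=cv2.connectedComponentsWithStats(m)
  print(n,[(s[i],cc[i].round(1)) for i in range(1,k) if s[i,4]>150])
  y,x=(slice(225,285),slice(95,145)) if n=="scene" else (slice(285,345),slice(300,355))
  print("lota diff",np.abs(c["color"][y,x].astype(int)-d0[n]["color"][y,x]).mean())
  if n=="scene":p=(254.9,150.4);q=onz(c,p,.269);print(q)
  else: print(onz(c,(248.2,146),.269))
print(bot.get_obs()["time"]);bot.job_done()
```

```text
scene [(array([241, 148,  31,  54, 682], dtype=int32), array([256.6, 178.2]))]
lota diff 35.861666666666665
[0.55291732 0.01847857 0.269     ]
side [(array([230, 144,  36,  58, 715], dtype=int32), array([246.6, 178.6]))]
lota diff 42.923434343434344
[0.5491389  0.01522095 0.269     ]
13.75
the job is handed in; nothing more can be done
```

The lota region differs from the start picture, so I'll check the saved pictures to see why.

Run:
```python
import pickle,cv2,numpy as np
a=pickle.load(open("c0.pkl","rb"));b=pickle.load(open("c4.pkl","rb"))
r=lambda d,n,y,x:cv2.resize(d[n]["color"][y:y+90,x:x+90,::-1],(280,280))
cv2.imwrite("pics/l.png",np.vstack([np.hstack([r(d,"scene",215,75),r(d,"side",270,285)]) for d in(a,b)]))
```

```text
(no output)
```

View pics/l.png

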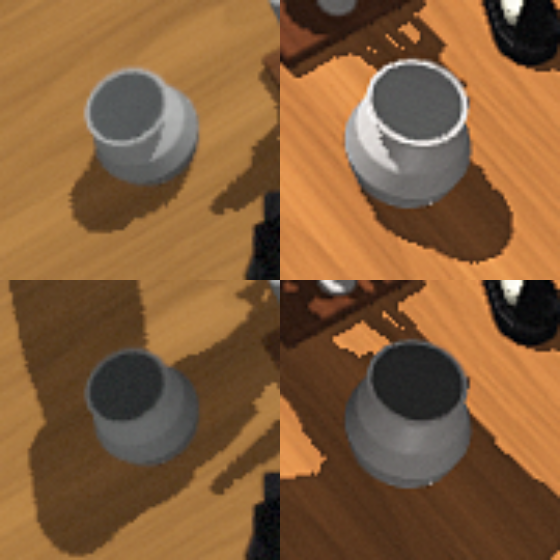

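I gripped the green soap holder by its block, lifted it 55 mm and carried it 235 mm along the rails over both upturned ends. I lowered it onto the far rail until light contact (about 3 N), let go and backed away. I handed the job in at 13.75 s.

**Holder:** it hangs upright and still; its image position changed by no more than 0.1 px over the last second. By camera its centre is at about y = 0.015–0.018 m, against a target of 0.0195 m. That is within 5 mm of the middle of the free stretch, which allows 21 mm either way.

**Mug:** it did not move, to within 0.1 px in both views.

**Lota:** my automatic image comparison disagreed (a difference of 36–43 grey levels), and I looked into it only after handing in. The before and after crops show the pot in the same place, with only the arm's shadow now lying across it.

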